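# Start and screw home the carafe stopper

### The arm

A 6-joint arm with a two-finger parallel gripper is mounted at the origin on the work surface. World frame = base frame: x ahead of the robot, y to its left, z up, the work surface at z = 0. Lengths are in m, angles in rad, forces in N, time in s.
With the tool pointing down it reaches from about 0.3 to 0.85 m from the base axis. Payload 4.2 kg.
Tool frame: the origin (TCP) lies midway between the tips of the shut fingers; the grasp point (between the pads) lies 19 mm behind it; z points along the fingers, x is the direction in which the jaws open and shut, and the axes are right-handed (so a half turn about z gives the same grasp; the last joint's range is limited). The gripper opens to 91 mm and grips with 3 to 60 N. Pads are 32 mm wide; open, the fingers measure 118 mm over their backs; the gripper's body (76 mm by 178 mm) begins 60 mm behind the grasp point.
Start: joints at [1.299, 0.32, 1.565, -0, 1.257, -0.02], TCP at [0.143, 0.557, 0.178] pointing down, gripper open.
Joint ranges: [-3.11, 3.11], [-0.84, 2.01], [0.21, 2.61], [-1.34, 4.49], [0.05, 2.63], [-2.56, 2.56]. Speed limits (rad/s): [2.57, 2.57, 3.14, 3.14, 3.14, 3.14].

### API

Orientations are given as a rotation vector (axis times angle).
In Python, from cell import r gives the robot as it stands. Calls block until the motion is done:
- r.move_pose(position, orientation): joint-space move of the TCP to a pose.
- r.servo_line(position, rot=None, speed=0.15, stop_force=None): straight line of the TCP; rot=None keeps the orientation; speed is the mean speed in m/s. With stop_force (N) it stops when the force on the tool has changed by that much, and returns True; else False.
- r.goto_joints(angles): joint-space move.
- r.ungrasp() and r.grasp(newtons=None): open the fingers fully, or close them until they stop; newtons is the grip in N (None keeps the last).
- r.pause(seconds).
- r.inverse_kinematics(position, orientation): joint angles nearest the present ones, or None.
- r.get_image(name): name is "scene" or "top"; returns the picture (400x640x3 uint8, red, green, blue); there is no depth.
- r.camera_model(name): a dict with "camera_matrix" (3x3 intrinsics, pixels), "pose" (4x4, takes a point from camera to world coordinates). Camera axes: x right, y up, looking along -z (the intrinsics and any distortion apply to the point x, -y, -z); pixel columns grow to the right and rows downward; lengths in m; the calibration is good to about 2 mm. A picture is of the moment at which its call begins. camera_model takes no time and is no camera call.
A pose or a line that the arm cannot do raises r.MotionError and nothing moves.
- r.close_job(): hands the job in, once; it reports no verdict.
Readings, each from a call of its own:
- r.get_clock(): time.
- r.get_joint_positions(): joint angles.
- r.get_joint_vel(): joint speeds.
- r.get_joint_efforts(): joint torques, N m.
- r.get_tool_pos(): TCP position.
- r.get_eef_rot(): TCP orientation.
- r.get_contact_force(): force on the tool from outside, world axes, zero at the start.
- r.get_torque(): the same for the moment, N m.
- r.get_finger_gap(): finger opening in m.
Only numpy, scipy, OpenCV 4.12 (cv2) and the standard library are available. Lean on these libraries where they do the work, as an engineer would, in place of code of your own. Each camera call takes 0.05 s, during which the arm holds its last target.

### The job

Close the empty carafe for the night: take the stopper off the wooden coaster, set it upright in the carafe's threaded mouth and, pressing lightly, turn it backward (counter-clockwise seen from above) until it drops a step into the thread, then screw it forward (clockwise) until its flange sits flush on the rim, and let go. Be gentle, do not force it where it binds, and leave the other things where they stand.

Things in the scene. Friction and masses are not known exactly. Their poses are not given: they have to be found in the camera images.
- stopper: Screw stopper, about 110 g, origin at the centre of its underside, z up. From below: a steel plug 31 mm in diameter, 20 mm high (lowest 5 mm tapered to 25 mm); a steel flange 50 mm in diameter, 20 to 23 mm up; a green glass fin, 40 mm long (along x), 14 mm thick (along y), 23 to 60 mm up. It starts standing upright on the coaster at any yaw.
- stopper_seat (a point): Centre of the underside of the stopper's flange, 20 mm above the stopper's origin, on its axis. Fully home, it lies at the carafe_mouth point.
- stopper_grip (a point): Point on the stopper's axis in the middle of the fin's flat sides, 47 mm above the stopper's origin (24 mm above the flange's top). Take the fin by its flat sides, across its y axis.
- stopper_lugs (a point): Point on the stopper's axis, 9 mm above its origin, level with its lugs: four steel bars 3 mm thick at +x, +y, -x and -y, sticking out of the plug to a radius of 20.5 mm.
- carafe: Clear glass carafe, 104 mm in diameter and 150 mm high to the rim, held fast in a grey non-slip foot 116 mm in diameter (it does not turn or slide). Origin at the centre of its underside. Its yaw says nothing about where the thread starts.
- carafe_mouth (a point): Centre of the rim of the carafe's upright steel collar, 150 mm above the sill; collar 50 mm outside, 44 mm inside. In it is a right-hand thread (clockwise goes down) of four equal starts 90 degrees apart, at an angle that differs each time and is not given. Its bore is 34 mm (the plug has 1.5 mm play all round). Over 45 N between stopper and carafe (a turning moment of 0.8 N m) harms it.
- thread_top (a point): On the carafe's axis, 5 mm below the rim: lowest level of the thread's top. Lugs resting on top hold stopper_seat 7.5 to 10 mm above the rim (12.5 on a blunt thread end). Turned backward, they climb gently, then drop off a step; under 90 degrees always finds one. Press 3 to 6 N and turn slowly: slots are 22 degrees wide, lugs 9. Turned forward on top, the lugs bind at a blunt end.
- thread_floor (a point): On the carafe's axis, 9.3 mm below the rim: where the lugs land after the drop; stopper_seat is then 2.5 to 4.2 mm above the rim (under 5 mm straight after setting it in: it has already dropped). More backward turning is then blocked. Turned forward from here with light pressure it goes down to 0 mm (home) within about 50 degrees and some 30 degrees later meets a hard stop.
- coaster: Round wooden coaster, 100 mm in diameter, 10 mm thick, fixed; origin at the centre of its underside. The stopper starts on it, up to 15 mm off its centre.
- pill_tray: Bystander: open lavender pill tray, 70 x 170 x 26 mm, origin under its centre.
- cup: Bystander: white ceramic cup with a handle, 80 mm in diameter, 85 mm high, origin under its centre.
- cuff_case: Bystander: closed grey and white plastic blood pressure cuff case with a steel spring clip, 130 x 210 x 65 mm, origin under its centre.
- book: Bystander: blue book lying flat, 206 x 140 x 28 mm, origin under its centre.
- glasses_case: Bystander: black spectacle case, 160 x 62 x 42 mm, origin under its centre.
- cream_jar: Bystander: green jar with a white cap, 42 mm in diameter, 90 mm high, origin under its centre.
There are look-alikes about, which are no part of the job. There is more than one size of the stopper; the job needs the middle-sized.

How it is judged:
By the outcome, as a careful person would: the job done as asked, in the order asked, and still so for the second after the job is handed in, with the robot touching nothing.
It also fails if it takes over 72 s, if anything falls off the work surface, if the arm or the gripper's body presses on something with over 40 N, if the wrist force passes 120 N, or if a joint passes its speed limit or range.

## Working session

There is one attempt and no reset: what is moved stays moved. The work goes in short steps, each a Python script; the robot and the scene stay as the last script left them, time stands still between calls to the robot, and variables do not carry over. Pictures are saved under pics/ and viewed, and the job is handed in when it is done.

```bash
mkdir -p pics; ls; python3 - <<'E'
from cell import r
import cv2
for n in("scene","top"):
    im=r.get_image(n); cv2.imwrite(f"pics/{n}0.png",im[...,::-1])
    m=r.camera_model(n); print(n,m)
print(r.get_clock(),r.get_tool_pos(),r.get_eef_rot())
E
```

```text
pics
scene {'camera_matrix': array([[518.05664666,   0.        , 317.78764778],
       [  0.        , 518.05664666, 185.74793058],
       [  0.        ,   0.        ,   1.        ]]), 'pose': array([[ 0.29879363, -0.66506465,  0.68440586,  1.54427793],
       [ 0.95419515,  0.21969813, -0.20308705, -0.26387705],
       [-0.01529666,  0.71373787,  0.70024586,  1.0526036 ],
       [ 0.        ,  0.        ,  0.        ,  1.        ]])}
top {'camera_matrix': array([[419.99846786,   0.        , 324.88641547],
       [  0.        , 419.99846786, 209.24124265],
       [  0.        ,   0.        ,   1.        ]]), 'pose': array([[ 0.01455631,  0.98107745, -0.19306774,  0.38710576],
       [-0.99984285,  0.01623566,  0.0071188 ,  0.00662288],
       [ 0.01011867,  0.19293377,  0.98115961,  1.43669805],
       [ 0.        ,  0.        ,  0.        ,  1.        ]])}
0.1 [0.14312305 0.55638513 0.17689303] [ 2.48201443e+00  1.92432611e+00 -1.99188995e-03]
```

View pics/scene0.png

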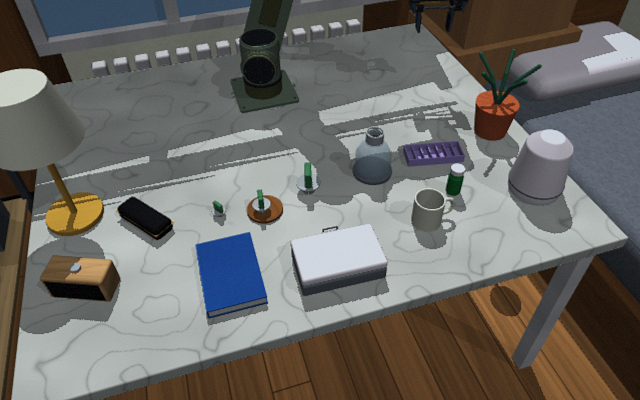

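View pics/top0.png

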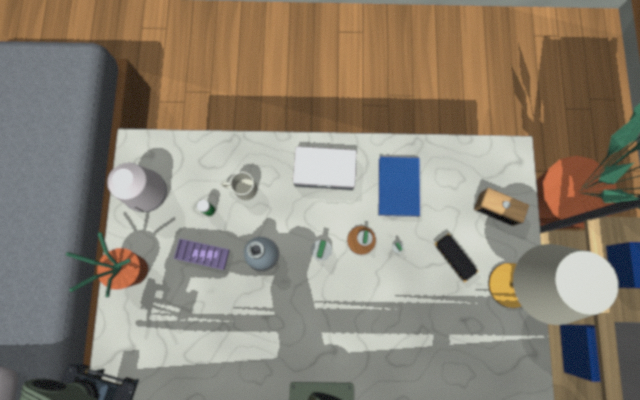

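Three things could be taken for the stopper, given as scene/top pixels: small at (217,207)/(398,244), on the coaster at (262,203)/(364,237), and large at (308,178)/(322,247). The middle-sized one on the wooden coaster fits the description. The carafe is at (373,155)/(261,254). I'll check with a close crop.

```bash
python3 - <<'E'
import cv2,numpy as np
a=cv2.imread("pics/scene0.png");b=cv2.imread("pics/top0.png")
c1=cv2.resize(a[150:230,195:335],None,fx=5,fy=5,interpolation=cv2.INTER_CUBIC)
cv2.imwrite("pics/c1.png",c1)
c2=cv2.resize(b[215:280,235:415],None,fx=4,fy=4,interpolation=cv2.INTER_CUBIC)
cv2.imwrite("pics/c2.png",c2)
c3=cv2.resize(a[115:195,330:430],None,fx=6,fy=6,interpolation=cv2.INTER_CUBIC)
cv2.imwrite("pics/c3.png",c3)
E
```

```text
(no output)
```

View pics/c1.png

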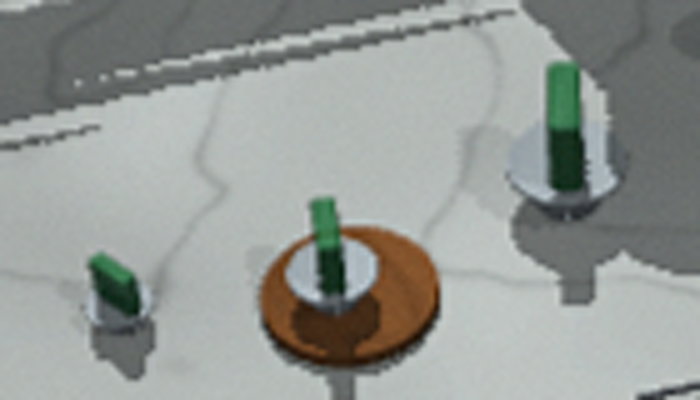

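View pics/c2.png

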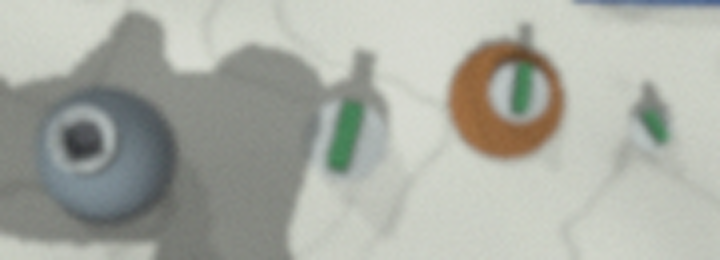

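View pics/c3.png

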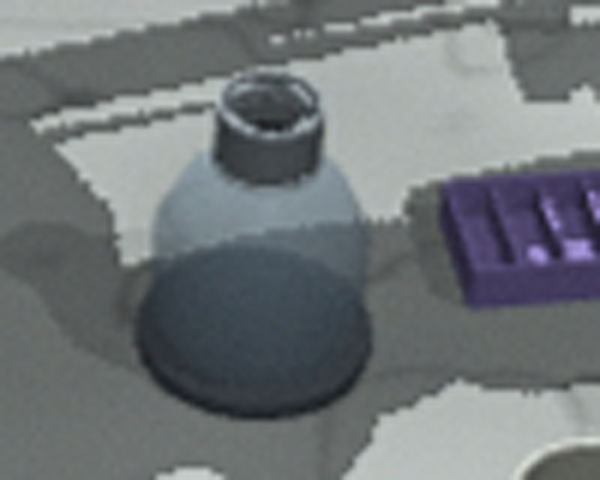

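The crop confirms it: the coaster stopper is the middle size, with its fin top near scene (260,193). Next I measure the fin, flange and collar to sub-pixel precision.

```bash
cat > h.py <<'E'
import cv2,numpy as np
from cell import r
def ray(n,px):
    m=r.camera_model(n);K=m["camera_matrix"];T=m["pose"]
    u=np.linalg.inv(K)@[px[0],px[1],1.]
    d=T[:3,:3]@[u[0],-u[1],-u[2]]
    return T[:3,3],d/np.linalg.norm(d)
def onz(n,px,z):
    o,d=ray(n,px);return o+d*(z-o[2])/d[2]
def proj(n,p):
    m=r.camera_model(n);K=m["camera_matrix"];T=m["pose"]
    c=T[:3,:3].T@(np.asarray(p,float)-T[:3,3]);q=K@[c[0],-c[1],-c[2]]
    return q[:2]/q[2]
def tri(p1,p2):
    o1,d1=ray("scene",p1);o2,d2=ray("top",p2)
    A=np.stack([d1,-d2],1);s=np.linalg.lstsq(A,o2-o1,rcond=None)[0]
    a,b=o1+s[0]*d1,o2+s[1]*d2
    return (a+b)/2,np.linalg.norm(a-b)
def save(name,im,box,f):
    x0,y0,x1,y1=box
    cv2.imwrite(f"pics/{name}.png",cv2.resize(np.ascontiguousarray(im[y0:y1,x0:x1]),None,fx=f,fy=f,interpolation=cv2.INTER_CUBIC))
E
python3 - <<'E'
from h import *
S=cv2.imread("pics/scene0.png");T=cv2.imread("pics/top0.png")
def green(im,box):
    x0,y0,x1,y1=box;hsv=cv2.cvtColor(im,cv2.COLOR_BGR2HSV)
    m=cv2.inRange(hsv,(60,90,30),(90,255,255));k=np.zeros_like(m);k[y0:y1,x0:x1]=m[y0:y1,x0:x1];return k
g=green(T,(350,222,380,255));ys,xs=np.nonzero(g)
rr=cv2.minAreaRect(np.stack([xs,ys],1).astype(np.float32));print("top fin",xs.mean(),ys.mean(),len(xs),rr)
c=onz("top",(xs.mean(),ys.mean()),.07);print(c)
P=np.array([onz("top",(x,y),.07)[:2] for x,y in zip(xs,ys)]);w,v=np.linalg.eigh(np.cov(P.T));print("axis",v[:,1],np.degrees(np.arctan2(v[1,1],v[0,1])),np.sqrt(12*w))
# scene: bright top of fin
hsv=cv2.cvtColor(S,cv2.COLOR_BGR2HSV)
g=green(S,(250,185,275,215));
g2=g.copy();g2[hsv[...,2]<85]=0
ys,xs=np.nonzero(g2);print("scene fin top",xs.mean(),ys.mean(),len(xs));P=np.array([onz("scene",(x,y),.07)[:2] for x,y in zip(xs,ys)]);w,v=np.linalg.eigh(np.cov(P.T));print(P.mean(0),np.degrees(np.arctan2(v[1,1],v[0,1])),np.sqrt(12*w))
# coaster
for n,im in(("scene",S),("top",T)):
    h=cv2.cvtColor(im,cv2.COLOR_BGR2HSV);m=cv2.inRange(h,(3,90,30),(20,255,255))
    box=(240,190,290,230) if n=="scene" else (340,218,385,262)
    k=np.zeros_like(m);k[box[1]:box[3],box[0]:box[2]]=m[box[1]:box[3],box[0]:box[2]]
    hull=cv2.convexHull(np.stack(np.nonzero(k)[::-1],1).astype(np.int32))
    e=cv2.fitEllipse(hull);print(n,"coaster",e,onz(n,e[0],.01 if n=="top" else .007))
    # flange: inside hull, not brown
    f=np.zeros_like(m);cv2.fillConvexPoly(f,hull,255);f=cv2.bitwise_and(f,cv2.bitwise_not(k))
    gray=im.max(2);fl=(f>0)&(im.min(2)>110)
    pts=np.stack(np.nonzero(fl)[::-1],1).astype(np.int32)
    hh=cv2.convexHull(pts);e=cv2.fitEllipse(hh);print(n,"flange",e,onz(n,e[0],.033))
save("ct",T,(230,215,390,275),5);save("cs",S,(350,115,400,195),7)
E
```

```text
top fin 365.09090909090907 236.5909090909091 22 ((365.0, 236.5), (9.0, 2.0), 90.0)
[ 0.5668646  -0.13639458  0.07      ]
axis [-0.98900817  0.14786091] 171.49701672828195 [0.00718251 0.03267366]
scene fin top 259.8095238095238 194.52380952380952 42
[ 0.56721201 -0.13585909] 171.9014203312543 [0.01138365 0.03704826]
scene coaster ((264.6512145996094, 208.8747100830078), (27.03421974182129, 35.87508010864258), 82.19631958007812) [ 0.56333345 -0.12732067  0.007     ]
scene flange ((266.1089172363281, 202.69461059570312), (13.47103214263916, 29.918819427490234), 80.70397186279297) [ 0.56648736 -0.12166196  0.033     ]
top coaster ((360.9607849121094, 239.7733917236328), (26.83416748046875, 27.369722366333008), 162.9263458251953) [ 0.56358952 -0.12850767  0.01      ]
top flange ((360.49237060546875, 237.7061309814453), (14.294913291931152, 25.319229125976562), 93.73748779296875) [ 0.56770903 -0.12476618  0.033     ]
```

View pics/ct.png

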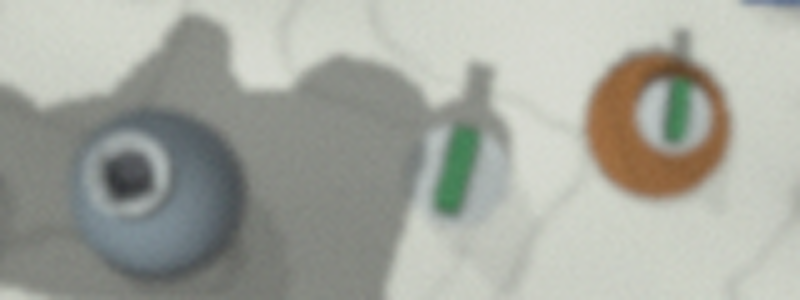

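View pics/cs.png

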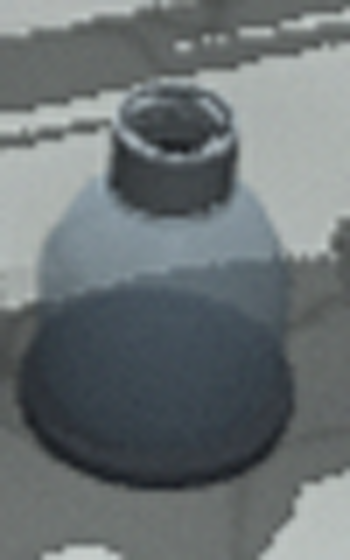

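```bash
cat >> h.py <<'E'
def ring_top(im,box=(243,238,268,263)):
    # bright collar rim, seen from above -> outer-contour ellipse in upsampled gray
    x0,y0,x1,y1=box;f=8
    g=im[y0:y1,x0:x1].max(2) if im.ndim==3 else im[y0:y1,x0:x1]
    u=cv2.resize(g,None,fx=f,fy=f,interpolation=cv2.INTER_CUBIC)
    return u,f
E
python3 - <<'E'
from h import *
S=cv2.imread("pics/scene0.png");T=cv2.imread("pics/top0.png")
for n,im,box,ths in(("top",T,(243,238,270,264),(150,160,170,180)),("scene",S,(362,124,388,142),(110,125,140,155))):
    x0,y0,x1,y1=box;f=8
    g=cv2.cvtColor(im,cv2.COLOR_BGR2GRAY)[y0:y1,x0:x1]
    print(g[::2,::2] if 0 else g[(y1-y0)//2])
    u=cv2.resize(g,None,fx=f,fy=f,interpolation=cv2.INTER_CUBIC)
    for t in ths:
        cs,_=cv2.findContours((u>t).astype(np.uint8),cv2.RETR_CCOMP,cv2.CHAIN_APPROX_NONE)
        for c in cs:
            if len(c)<60: continue
            (cx,cy),ax,an=cv2.fitEllipse(c);p=((cx+.5)/f-.5+x0,(cy+.5)/f-.5+y0)
            print(n,t,len(c),np.round(p,2),np.round(np.array(ax)/f,1),round(an),np.round(onz(n,p,.15),4))
# dist of expected sizes
for n in("top","scene"):
    q=[proj(n,onz(n,(258,251) if n=="top" else (375,132),.15)+np.array(d)) for d in([.025,0,0],[-.025,0,0],[0,.025,0],[0,-.025,0])];print(n,np.round(q,1).tolist())
E
```

```text
[125 124 123 138 153 151 143 124  93  62  60  58  64  67  65  70  79 113
 154 164 143 112 111 116 118 116 114]
top 150 288 [254.47 250.41] [13.1 14.5] 66 [0.5084 0.2107 0.15  ]
top 150 286 [256.94 247.08] [ 9.6 12.8] 126 [0.5187 0.2037 0.15  ]
top 160 60 [256.99 256.02] [1.3 3.6] 73 [0.4914 0.2023 0.15  ]
top 160 247 [256.   248.06] [11.1 12.7] 108 [0.5157 0.2064 0.15  ]
top 170 114 [260.81 246.58] [1.8 6.8] 155 [0.5205 0.1919 0.15  ]
[ 92  93 152 144 129 136 109  72  60  62  64  63  65  66  66  65  61  66
  61  66  75 136 170 177 172 174]
scene 110 76 [379.7  129.99] [1.7 5.1] 135 [0.5045 0.228  0.15  ]
scene 110 1130 [375.58 133.08] [17.8 28.3] 80 [0.5136 0.2121 0.15  ]
scene 125 80 [380.44 135.37] [1.8 4.6] 61 [0.5272 0.221  0.15  ]
scene 125 63 [379.68 129.94] [1.2 4.7] 134 [0.5043 0.2281 0.15  ]
scene 125 1034 [375.63 134.07] [19.  27.7] 74 [0.5177 0.2106 0.15  ]
scene 140 65 [380.35 135.41] [1.4 3.7] 64 [0.5273 0.2207 0.15  ]
scene 140 86 [368.96 134.84] [1.3 5.6] 123 [0.515  0.1919 0.15  ]
scene 140 180 [363.26 136.97] [ 3.8 10. ] 5 [0.5187 0.1737 0.15  ]
scene 140 160 [364.82 129.9 ] [4.9 6.9] 77 [0.491  0.1889 0.15  ]
scene 140 472 [379.92 133.23] [17.4 20. ] 26 [0.518  0.2232 0.15  ]
scene 155 182 [363.14 137.  ] [3.6 9.3] 6 [0.5187 0.1733 0.15  ]
scene 155 142 [364.61 129.82] [4.1 6.4] 78 [0.4905 0.1885 0.15  ]
scene 155 436 [382.11 132.13] [13.9 18.3] 177 [0.5154 0.2307 0.15  ]
top [[258.4, 242.9], [257.6, 259.2], [249.8, 250.9], [266.2, 251.1]]
scene [[378.4, 137.4], [371.7, 126.7], [383.4, 130.2], [366.6, 133.8]]
```

```bash
cat >> h.py <<'E'
def ringfit(n,gray,c0,z=.15,lo=.018,hi=.029,it=4):
    c=np.array(c0,float);g=gray.astype(np.float32)
    for _ in range(it):
        P=[]
        rs=np.linspace(lo,hi,23)
        for a in np.linspace(0,2*np.pi,72,endpoint=False):
            w=[[c[0]+q*np.cos(a),c[1]+q*np.sin(a),z] for q in rs]
            uv=np.array([proj(n,x) for x in w],np.float32)
            v=cv2.remap(g,uv[:,0][None],uv[:,1][None],cv2.INTER_CUBIC)[0]
            k=int(np.argmax(v))
            if 0<k<len(rs)-1: P.append(w[k][:2])
        P=np.array(P)
        for _ in range(5):
            A=np.c_[2*P,np.ones(len(P))];s=np.linalg.lstsq(A,(P**2).sum(1),rcond=None)[0]
            c=s[:2];R=np.sqrt(s[2]+c@c);e=np.hypot(*(P-c).T)-R
            k=abs(e)<max(2*np.median(abs(e)),.001);
            if k.all():break
            P=P[k]
    return c,R,len(P),e[k].std()
E
python3 - <<'E'
from h import *
S=cv2.imread("pics/scene0.png",0);T=cv2.imread("pics/top0.png",0)
for c0 in([.513,.2065],[.509,.203],[.517,.21]):
    print(ringfit("top",T,c0),ringfit("scene",S,c0))
E
```

```text
Traceback (most recent call last):
  File "h.py", line 35, in ringfit
    uv=np.array([proj(n,x) for x in w],np.float32)
                 ~~~~^^^^^
  File "h.py", line 11, in proj
    m=r.camera_model(n);K=m["camera_matrix"];T=m["pose"]
ValueError: time passes only in moves, steps and waits
```

```bash
sed -i 's/r\.camera_model(n)/cam(n)/' h.py; sed -i '2a from functools import lru_cache\n@lru_cache\ndef cam(n): return r.camera_model(n)' h.py
python3 - <<'E'
from h import *
S=cv2.imread("pics/scene0.png",0);T=cv2.imread("pics/top0.png",0)
for c0 in([.513,.2065],[.509,.203],[.517,.21]):
    print(ringfit("top",T,c0),ringfit("scene",S,c0))
print(r.get_clock())
E
```

```text
(array([0.5109818 , 0.21042616]), np.float64(0.021976210386910573), 51, np.float64(0.00046171131939485227)) (array([0.50598473, 0.21183074]), np.float64(0.02438038238163054), 39, np.float64(0.0007596414966282332))
(array([0.51079267, 0.21033498]), np.float64(0.021990027414201602), 46, np.float64(0.0004210736192667495)) (array([0.50825771, 0.20504801]), np.float64(0.02377640019393), 20, np.float64(0.00045807981910803765))
(array([0.5110389 , 0.21035529]), np.float64(0.02181590162128996), 48, np.float64(0.00042599526212397945)) (array([0.51867798, 0.21377285]), np.float64(0.023450508054680668), 20, np.float64(0.00045205807187466385))
0.1
```

```bash
python3 - <<'E'
from h import *
print(onz("scene",(374.9,131.7),.15),onz("top",(256,250.4),.15), proj("scene",(.511,.2104,.15)),proj("top",(.511,.2104,.15)))
from scipy.spatial.transform import Rotation as R
# candidate grasp orientations: fin axis yaw -8.3deg => jaw x at +81.7 or -98.3
for p,yaw in(((.567,-.136,.038),81.7),((.567,-.136,.038),-98.3),((.567,-.136,.16),81.7),((.567,-.136,.16),-98.3),((.511,.21,.25),0),((.511,.21,.25),45),((.511,.21,.25),90),((.511,.21,.25),-90),((.511,.21,.25),-45),((.511,.21,.25),135),((.511,.21,.25),180)):
    rot=(R.from_euler('z',yaw,degrees=True)*R.from_euler('x',180,degrees=True)).as_rotvec()
    j=r.inverse_kinematics(list(p),list(rot));print(p,yaw,None if j is None else np.round(j,2))
j=r.get_joint_positions();print(j, R.from_rotvec(r.get_eef_rot()).as_matrix().round(2))
S=cv2.imread("pics/scene0.png");save("cs2",S,(360,120,392,145),20)
T=cv2.imread("pics/top0.png");save("ct2",T,(240,235,275,265),20)
E
```

```text
[0.50734649 0.21255062 0.15      ] [0.50853701 0.20607737 0.15      ] [374.67024535 132.63679323] [254.62286496 249.57298007]
(0.567, -0.136, 0.038) 81.7 [-0.26  0.45  1.74 -0.    0.95 -1.68]
(0.567, -0.136, 0.038) -98.3 [-0.26  0.45  1.74 -0.    0.95  1.46]
(0.567, -0.136, 0.16) 81.7 [-0.26  0.34  1.57 -0.    1.22 -1.68]
(0.567, -0.136, 0.16) -98.3 [-0.26  0.34  1.57 -0.    1.22  1.46]
(0.511, 0.21, 0.25) 0 [ 0.37  0.25  1.49 -0.    1.41  0.37]
(0.511, 0.21, 0.25) 45 [ 0.37  0.25  1.49 -0.    1.41 -0.42]
(0.511, 0.21, 0.25) 90 [ 0.37  0.25  1.49 -0.    1.41 -1.2 ]
(0.511, 0.21, 0.25) -90 [0.37 0.25 1.49 0.   1.41 1.94]
(0.511, 0.21, 0.25) -45 [ 0.37  0.25  1.49 -0.    1.41  1.15]
(0.511, 0.21, 0.25) 135 [ 0.37  0.25  1.49 -0.    1.41 -1.99]
(0.511, 0.21, 0.25) 180 None
[ 1.29901931e+00  3.20259360e-01  1.56553987e+00 -3.31217041e-05
  1.25739774e+00 -1.99756197e-02] [[ 0.25  0.97 -0.  ]
 [ 0.97 -0.25 -0.  ]
 [-0.   -0.   -1.  ]]
```

View pics/cs2.png

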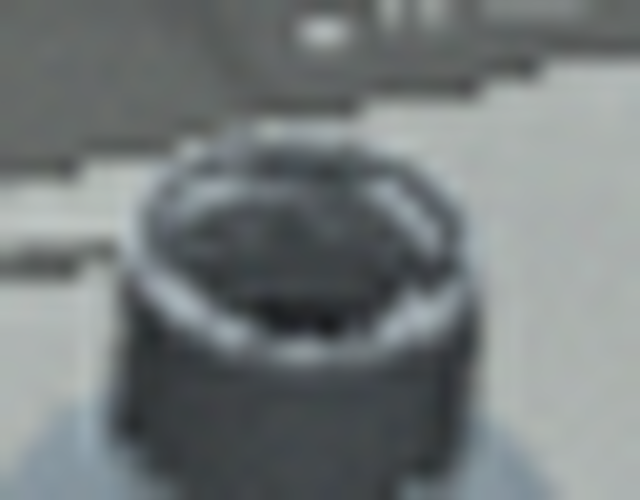

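View pics/ct2.png

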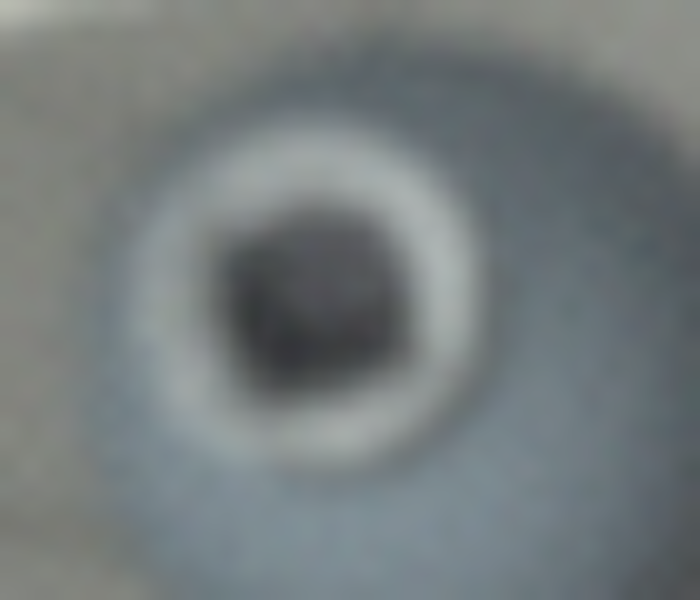

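```bash
cat >> h.py <<'E'
from scipy.spatial.transform import Rotation as R
def rv(yaw): return list((R.from_euler('z',yaw,degrees=True)*R.from_euler('x',180,degrees=True)).as_rotvec())
def yawnow():
    m=R.from_rotvec(r.get_eef_rot()).as_matrix();return np.degrees(np.arctan2(m[1,0],m[0,0]))
E
python3 - <<'E'
from h import *
print(onz("top",(255,249.25),.15),onz("scene",(374.6,131.8),.15))
p=r.get_tool_pos()
r.servo_line([p[0],p[1],.26],speed=.2)
r.move_pose([.567,-.136,.20],rv(-98.3))
r.servo_line([.567,-.136,.09],speed=.15)
print(r.get_clock(),r.get_contact_force(),r.get_finger_gap())
cv2.imwrite("pics/s1.png",r.get_image("scene")[...,::-1]);cv2.imwrite("pics/t1.png",r.get_image("top")[...,::-1])
s=cv2.imread("pics/s1.png");save("s1c",s,(190,130,330,230),5)
E
```

```text
[0.51200585 0.2092943  0.15      ] [0.50749526 0.21159708 0.15      ]
4.4083 [-0.19787445  0.82423311 -0.14893835] 0.09128256410668362
```

View pics/s1c.png

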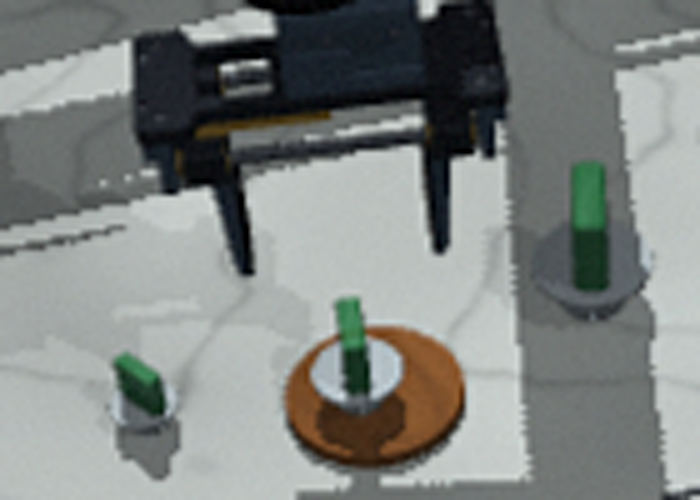

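The fingers, with tips at scene (239,184) and (278,180), straddle the fin of the coaster stopper and clear the others. I'll descend and grasp.

```bash
python3 - <<'E'
from h import *
h=r.servo_line([.567,-.136,.039],speed=.08,stop_force=6)
print(h,r.get_tool_pos(),r.get_contact_force())
r.grasp(20); print(r.get_finger_gap(),r.get_contact_force())
r.servo_line([.567,-.136,.06],speed=.08);print(r.get_contact_force(),r.get_finger_gap())
r.servo_line([.567,-.136,.24],speed=.2)
r.pause(.3)
print(r.get_contact_force(),r.get_torque(),r.get_clock(),r.get_finger_gap())
q=r.get_joint_positions();print(q)
yaw=-45
r.move_pose([.5105,.210,.24],rv(yaw))
r.pause(.2)
print(r.get_clock(),r.get_tool_pos(),yawnow(),r.get_joint_positions())
print(r.get_contact_force(),r.get_torque())
cv2.imwrite("pics/s2.png",r.get_image("scene")[...,::-1]);cv2.imwrite("pics/t2.png",r.get_image("top")[...,::-1])
s=cv2.imread("pics/s2.png");save("s2c",s,(320,50,430,170),6)
print(proj("scene",(.5105,.21,.24+.019-.047+.02)))
E
```

```text
False [ 0.56743974 -0.13612308  0.03932707] [0.41843243 0.16849585 0.71842243]
0.000602301717245449 [ 0.46044877 -0.14545573 -0.24165033]
[-0.31711675  0.31702825 -0.19986609] 0.00040969197150902075
[-0.05385686 -0.29411773 -0.50143724] [-0.01306171  0.20880649  0.02453097] 8.425 0.00044605175360609885
[-2.55150214e-01  3.02305617e-01  1.43520679e+00 -2.47834311e-05
  1.40547554e+00  1.46050531e+00]
9.9417 [0.51096187 0.20900255 0.23993072] -45.108934514574145 [ 3.67553596e-01  2.50660518e-01  1.50572098e+00 -1.71263080e-04
  1.38533467e+00  1.15488463e+00]
[-0.37910716 -0.64725049  0.65372043] [-0.14868184  0.11328943 -0.03426102]
[376.35803376 108.34564912]
```

View pics/s2c.png

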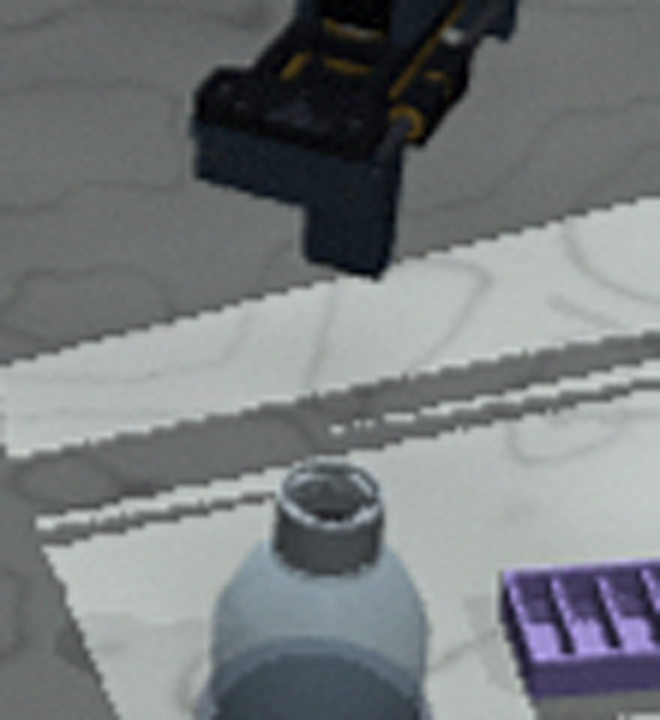

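The grasp closed to a gap of 0, so it missed. I need to see where the stopper is now.

```bash
python3 - <<'E'
from h import *
s=cv2.imread("pics/s2.png");save("s2d",s,(190,130,330,230),5)
E
```

```text
(no output)
```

View pics/s2d.png

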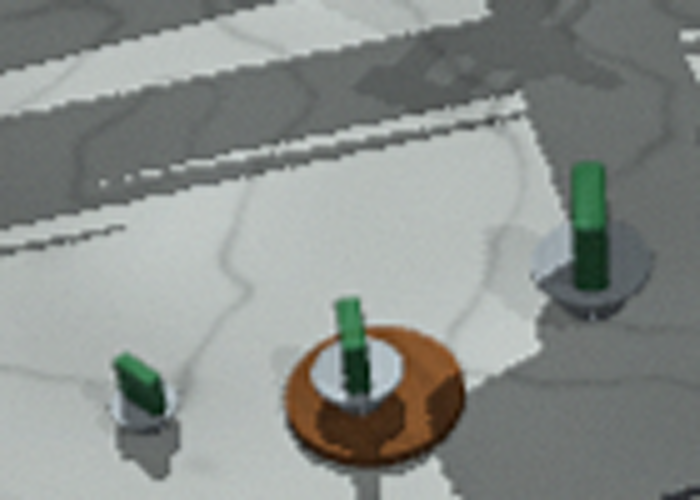

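View pics/t2.png

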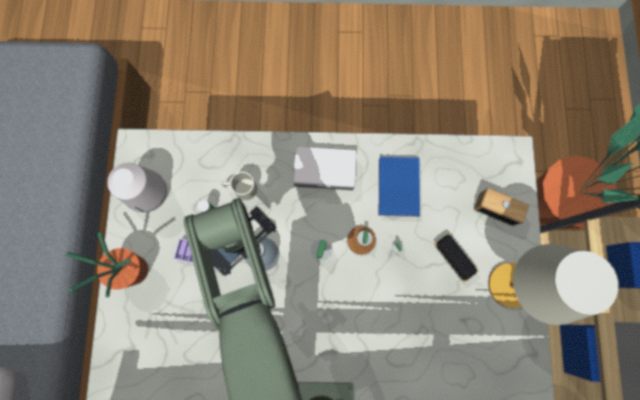

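```bash
python3 - <<'E'
from h import *
print(proj("scene",(.511,.209,.24)),proj("top",(.511,.209,.24)))
for d in(-.05,.05):
    y=np.radians(-98.3); p=np.array([.567+d*np.cos(y),-.136+d*np.sin(y),.09]);print(proj("scene",p))
print(proj("scene",(.567,-.136,.07)),proj("scene",(.567,-.136,.033)),proj("top",(.567,-.136,.07)))
print(cam("scene").keys())
E
```

```text
[376.27038123 106.05174969] [250.24934655 246.46236642]
[277.86106705 186.85257813]
[240.05620774 191.47211534]
[259.7388456 194.466833 ] [261.01454291 204.01759606] [364.97046963 236.54796492]
dict_keys(['camera_matrix', 'pose'])
```

```bash
python3 - <<'E'
from h import *
t=cv2.imread("pics/t1.png");s=cv2.imread("pics/s1.png");s2=cv2.imread("pics/s2.png");t2=cv2.imread("pics/t2.png")
f=5
def mk(n,im,box,pts,name):
    x0,y0,x1,y1=box;u=cv2.resize(np.ascontiguousarray(im[y0:y1,x0:x1]),None,fx=f,fy=f,interpolation=cv2.INTER_CUBIC)
    for p,c in pts:
        q=(proj(n,p)-[x0-.5,y0-.5])*f;cv2.drawMarker(u,(int(q[0]),int(q[1])),c,cv2.MARKER_CROSS,14,1)
    return u
y=np.radians(-98.3);d=np.array([np.cos(y),np.sin(y),0]);c=np.array([.567,-.136,.09])
pts=[(c,(0,0,255)),(c+.0455*d,(0,255,255)),(c-.0455*d,(0,255,255)),(c+[0,0,.079],(255,0,255))]
a=mk("top",t,(310,190,420,290),pts,0);b=mk("scene",s,(215,110,305,210),pts,0)
cv2.imwrite("pics/m1.png",np.hstack([a,b])[:, :1000][:500])
im=np.hstack([a,b]);print(im.shape);cv2.imwrite("pics/m1.png",cv2.resize(im,None,fx=.79,fy=.79))
E
```

```text
(500, 1000, 3)
```

View pics/m1.png

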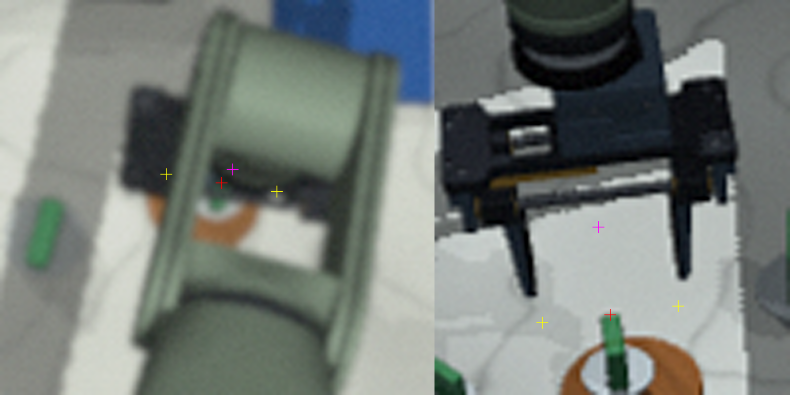

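The reported TCP and the pictures disagree: the tips look 25 to 38 mm higher than reported. A gentle touch on clear table will give the true tip height.

```bash
python3 - <<'E'
from h import *
r.move_pose([.43,-.10,.12],rv(-98.3))
h=r.servo_line([.43,-.10,.04],speed=.12,stop_force=5)
print(h,r.get_tool_pos(),r.get_contact_force(),r.get_clock())
cv2.imwrite("pics/s3.png",r.get_image("scene")[...,::-1]);cv2.imwrite("pics/t3.png",r.get_image("top")[...,::-1])
s=cv2.imread("pics/s3.png");t=cv2.imread("pics/t3.png")
p=r.get_tool_pos();print(proj("scene",p),proj("top",p))
for n,im in(("scene",s),("top",t)):
    q=proj(n,p);cv2.circle(im,tuple(int(round(x)) for x in q),1,(0,0,255),-1)
    x0,y0=int(q[0])-45,int(q[1])-60
    save("m3"+n,im,(x0,y0,x0+90,y0+100),5)
cv2.imwrite("pics/m3.png",np.hstack([cv2.imread("pics/m3scene.png"),cv2.imread("pics/m3top.png")])[:, :900][:,::1])
im=cv2.imread("pics/m3.png");cv2.imwrite("pics/m3.png",cv2.resize(im,None,fx=.88,fy=.88))
E
```

```text
False [ 0.43077197 -0.09993067  0.04048139] [-0.45904462 -0.16223483  0.92457245] 12.15
[262.35520778 167.04092805] [353.2766646  278.72182645]
```

View pics/m3.png

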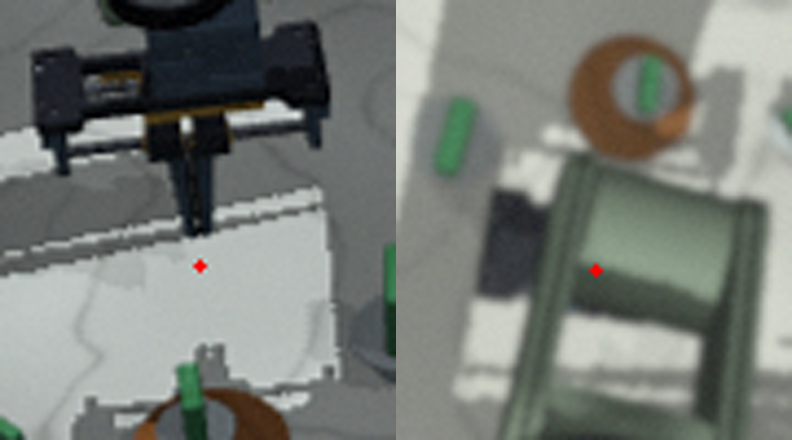

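```bash
python3 - <<'E'
from h import *
h=r.servo_line([.43,-.10,.004],speed=.04,stop_force=4)
print(h,r.get_tool_pos(),r.get_contact_force(),r.get_clock())
if not h:
    try:
        h=r.servo_line([.43,-.10,-.045],speed=.03,stop_force=3)
        print(h,r.get_tool_pos(),r.get_contact_force(),r.get_clock())
    except r.MotionError as e: print(e)
cv2.imwrite("pics/s4.png",r.get_image("scene")[...,::-1])
p=r.get_tool_pos();s=cv2.imread("pics/s4.png");q=proj("scene",p);print(q)
cv2.circle(s,tuple(int(round(x)) for x in q),1,(0,0,255),-1)
x0,y0=int(q[0])-45,int(q[1])-60
save("m4",s,(x0,y0,x0+90,y0+100),6)
E
```

```text
False [ 0.43024895 -0.10008093  0.00418435] [0.43757139 0.13704911 0.3497714 ] 13.3
True [ 0.42989833 -0.09997358 -0.0360137 ] [-0.42905736  0.254808    3.82901566] 14.5083
[264.61716143 185.7002479 ]
```

View pics/m4.png

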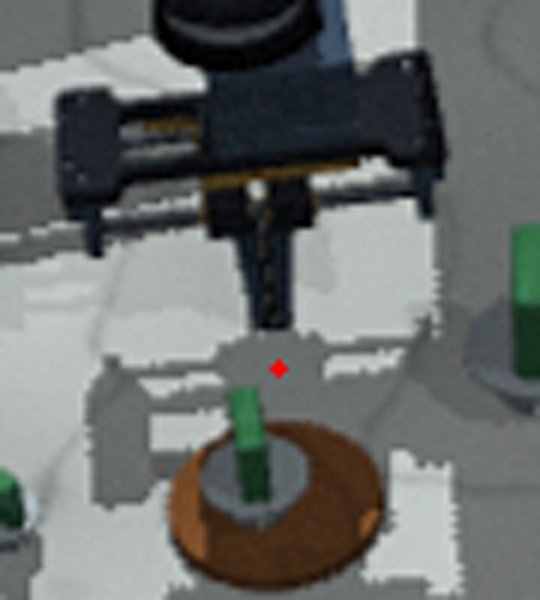

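The first touch came at reported z = -0.036, so the true tip height is the reported height plus about 36 mm. The picture agrees: tip at scene (264,180), with its xy where expected. I'll add this correction and grasp again.

```bash
cat >> h.py <<'E'
DZ=.036   # true TCP z = reported + DZ
def line(x,y,z,**k): return r.servo_line([x,y,z-DZ],**k)
def tp(): p=np.array(r.get_tool_pos());p[2]+=DZ;return p
def shots(i):
    a=r.get_image("scene")[...,::-1].copy();b=r.get_image("top")[...,::-1].copy()
    cv2.imwrite(f"pics/s{i}.png",a);cv2.imwrite(f"pics/t{i}.png",b);return a,b
E
python3 - <<'E'
from h import *
line(.43,-.10,.05,speed=.15)
r.ungrasp()
line(.45,-.105,.12,speed=.2)
line(.567,-.136,.12,speed=.25)
h=line(.567,-.136,.040,speed=.1,stop_force=5)
print(h,tp(),r.get_contact_force(),r.get_clock())
s,t=shots(5);save("s5c",s,(200,130,320,230),6)
E
```

```text
False [ 0.56755003 -0.13612971  0.04067365] [-0.03963766 -0.14593242 -0.07100114] 18.5333
```

View pics/s5c.png

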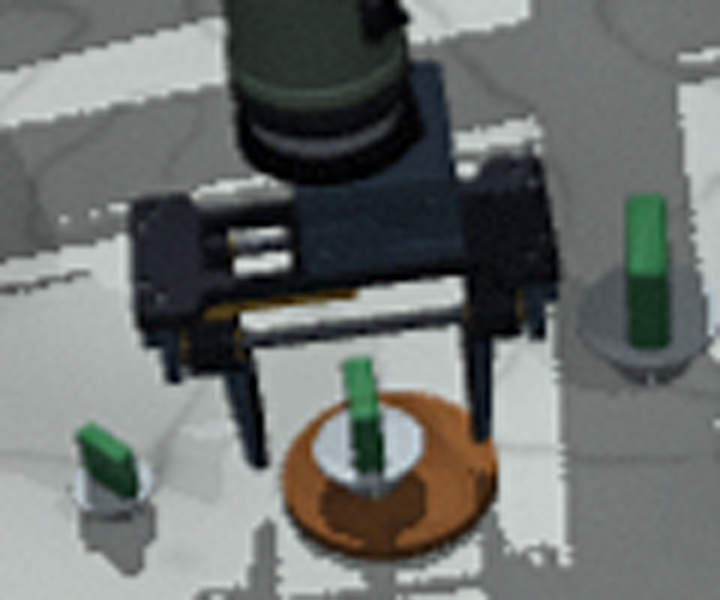

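The fingers now straddle the fin at flange level: tips at crop (258,467) and (482,440), midpoint on the flange centre. Closing.

```bash
python3 - <<'E'
from h import *
line(.567,-.136,.0385,speed=.05,stop_force=5)
r.grasp(20); g=r.get_finger_gap();print(g,r.get_contact_force(),r.get_torque())
if .012<g<.017:
    line(.567,-.136,.10,speed=.12)
    line(.567,-.136,.25,speed=.25)
    r.pause(.2)
    print(r.get_contact_force(),r.get_torque(),r.get_finger_gap())
    r.move_pose([.5105,.2105,.25-DZ],rv(-45))
    line(.5105,.2105,.20,speed=.12)   # flange underside at .20+.019-.027=.192
    r.pause(.2)
    print(tp(),yawnow(),r.get_contact_force(),r.get_torque(),r.get_finger_gap(),r.get_clock())
    s,t=shots(6);save("s6c",s,(330,60,420,150),6)
E
```

```text
0.013949985948201755 [-0.58721398  0.39715457  0.0434214 ] [-0.04564302  0.13859157 -0.00764746]
[ 0.04500746 -0.40972682 -2.23086492] [-0.08853723  0.18978672  0.00087138] 0.013831747181816088
[0.51122581 0.21062876 0.20101267] -45.01332999677416 [ 0.15792079 -0.2555705  -0.24460311] [-0.07601883  0.13698725  0.00057335] 0.013563209714514279 23.7417
```

View pics/s6c.png

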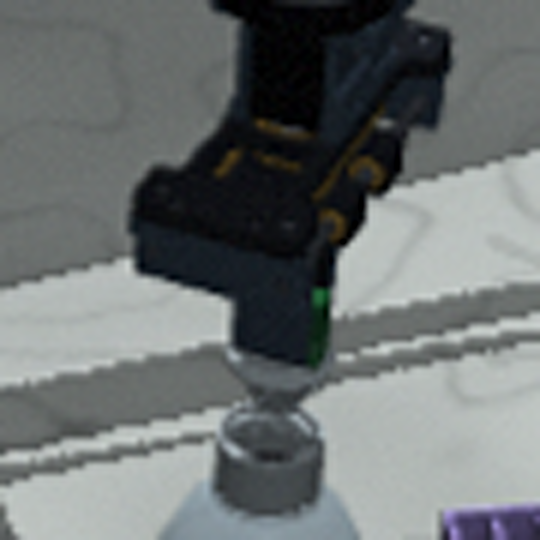

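View pics/t6.png

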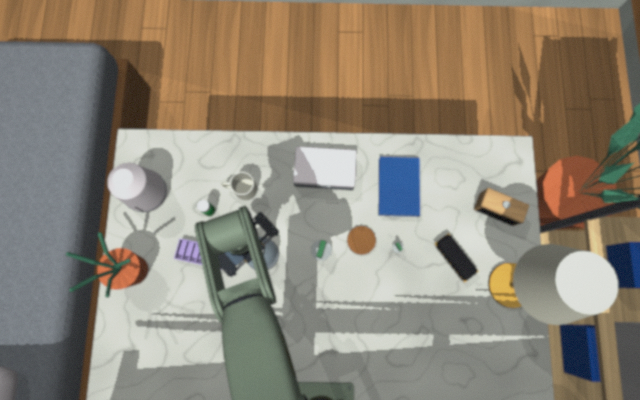

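The stopper is held (gap 13.9 mm, flange at scene (376,121)) above the collar (rim near (375,132)). I'll magnify to measure flange against rim in this same view.

```bash
python3 - <<'E'
from h import *
s=cv2.imread("pics/s6.png")
box=(358,108,393,145);f=16
save("s6z",s,box,f)
u=cv2.imread("pics/s6z.png")
def circ(c,rad,col):
    pts=[]
    for a in np.linspace(0,2*np.pi,90):
        q=proj("scene",(c[0]+rad*np.cos(a),c[1]+rad*np.sin(a),c[2]));pts.append(((q-[box[0]-.5,box[1]-.5])*f).astype(int))
    cv2.polylines(u,[np.array(pts)],True,col,1)
circ((.5112,.2106,.15),.025,(0,0,255))
circ((.5112,.2106,.193),.025,(0,255,255));circ((.5112,.2106,.173),.0125,(0,255,255))
cv2.imwrite("pics/s6o.png",u)
E
```

```text
(no output)
```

View pics/s6z.png

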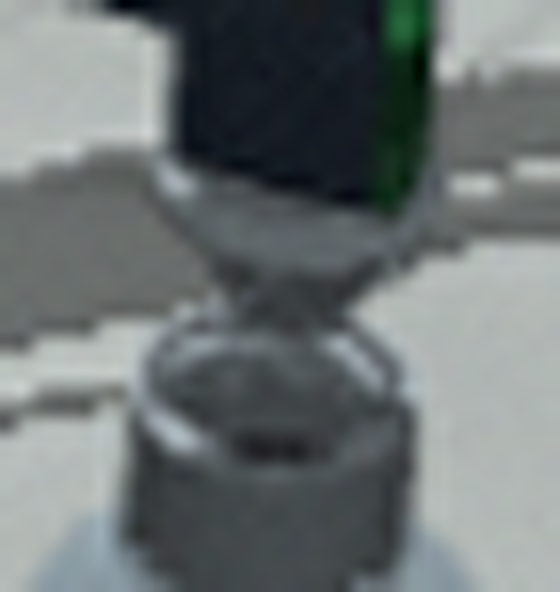

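View pics/s6o.png

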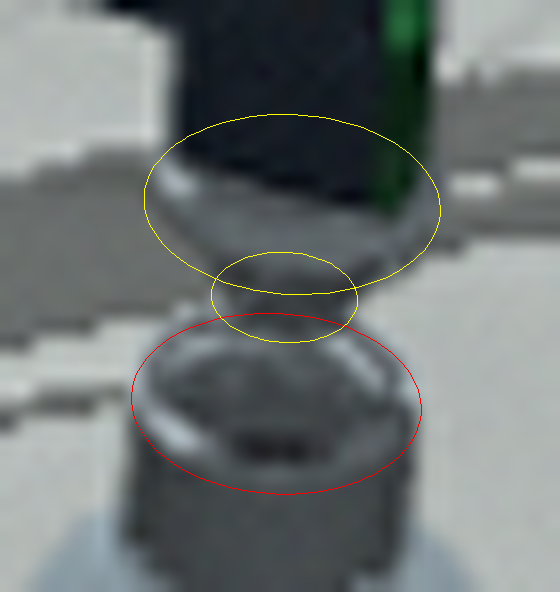

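Against the rim, the flange sits about 0.6 px right and 0.3 px up after allowing for height, so I'll shift the stopper about (-0.3, -1.6) mm. Then I lower it with a force stop.

```bash
python3 - <<'E'
from h import *
X,Y=.5105,.2092
line(X,Y,.185,speed=.08)
line(X,Y,.178,speed=.03,stop_force=4)
print(tp(),r.get_contact_force(),r.get_torque(),r.get_clock())
h=line(X,Y,.157,speed=.015,stop_force=4)
print(h,"seat above rim mm",(tp()[2]-.158)*1e3,tp(),r.get_contact_force(),r.get_torque(),r.get_clock())
s,t=shots(7);save("s7z",s,(350,100,400,145),13)
E
```

```text
[0.51039693 0.2092055  0.1778451 ] [-0.82730535 -0.02121988 -0.29436154] [-0.08554198  0.12089956  0.01236387] 24.5667
True seat above rim mm 9.973536577758264 [0.51049233 0.2092299  0.16797354] [-0.4875168  -0.44650042  4.28483559] [-0.1094843   0.13071989  0.04328155] 25.35
```

View pics/s7z.png

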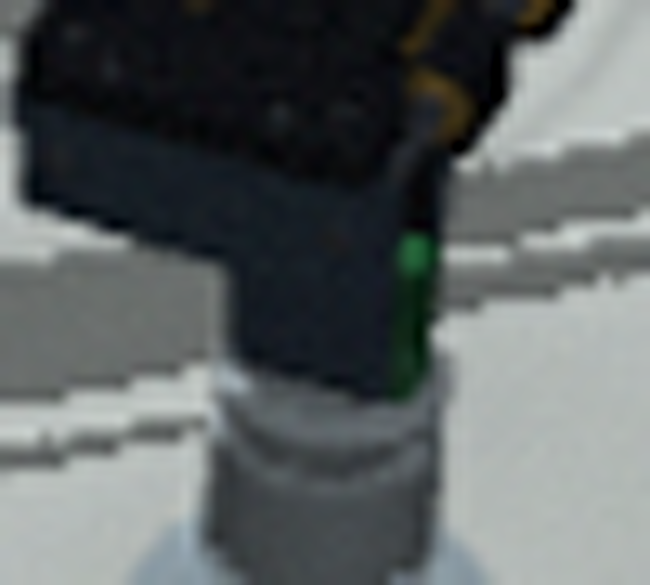

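Contact at about 10 mm with 4.3 N, which should be the lugs on the thread top. The flange still looks about 0.5 px right of the collar, so I'll lift 1 mm and find the play by gentle side probes.

```bash
python3 - <<'E'
from h import *
X,Y=.5105,.2092
z=tp()[2]+.001
line(X,Y,z,speed=.02)
def probe(dx,dy):
    h=line(X+dx,Y+dy,z,speed=.012,stop_force=2.5);p=tp();f=r.get_contact_force()
    print(dx,dy,h,np.round(1e3*(p[:2]-[X,Y]),2),np.round(f,1));line(X,Y,z,speed=.03);return p
a=probe(0,.004);b=probe(0,-.004)
Y=(a[1]+b[1])/2
a=probe(.004,0);b=probe(-.004,0)
X=(a[0]+b[0])/2
line(X,Y,z,speed=.02)
print(X,Y,r.get_contact_force(),r.get_clock(),r.get_finger_gap())
E
```

```text
0 0.004 True [-0.53  1.33] [ 0.3 -0.4  2.2]
0 -0.004 True [-0.41 -1.99] [ 0.4  1.7 -0. ]
0.004 0 True [ 1.26 -0.04] [-0.1 -0.3  2.6]
-0.004 0 True [-2.06 -0.1 ] [ 1.4  0.6 -0.2]
0.5101031070808304 0.20886671132393142 [-0.8862313  -0.32579116 -1.877454  ] 28.125 0.014097119118671859
```

The play is ±1.65 mm both ways about (0.5101, 0.2089), so the plug and lugs are inside the collar, and I'll centre there. Next I press about 4 N and turn backward in small steps.

```bash
cat >> h.py <<'E'
CX,CY=.5101,.20887
def fz(): return np.mean([r.get_contact_force()[2] for _ in range(4)])
def press(target=4.,zmin=.1575,speed=.012):
    f=fz()
    z=tp()[2]
    if f<target-1:
        line(CX,CY,max(zmin,z-.006),speed=speed,stop_force=max(target-f,1.5))
    elif f>target+1.5:
        line(CX,CY,z+.0004,speed=.02)
    return tp()[2],fz()
def turn(yaw,z,speed=.01,sf=8):
    return r.servo_line([CX,CY,z-DZ],rot=rv(yaw),speed=speed,stop_force=sf)
def seat(): return (tp()[2]-.158)*1e3
E
python3 - <<'E'
from h import *
print(press(4)); t0=r.get_clock();print(t0,seat())
y=-45.
for i in range(4):
    y+=4
    h=turn(y,tp()[2]);print(round(yawnow(),1),h,"t",r.get_clock(),"seat %.2f fz %.1f tz %.3f"%(seat(),fz(),r.get_torque()[2]),end=" | ")
    press(4);print("seat %.2f fz %.1f t %.2f"%(seat(),fz(),r.get_clock()))
E
```

```text
(np.float64(0.16801822405237468), np.float64(3.846741834239355))
28.4083 10.01822405237468
-41.1 False t 28.6833 seat 9.90 fz 0.6 tz 0.013 | seat 9.09 fz 2.9 t 28.94
-37.1 False t 29.1917 seat 8.57 fz -2.0 tz -0.008 | seat 3.04 fz 3.8 t 29.73
-33.1 False t 30.0 seat 3.31 fz 3.4 tz 0.030 | seat 3.31 fz 3.4 t 30.00
-29.1 False t 30.25 seat 3.59 fz 3.8 tz 0.070 | seat 3.59 fz 3.8 t 30.25
```

It dropped into the slot at yaw -37° (seat 8.6 to 3.0 mm), and now sits at 3.6 mm, inside the expected 2.5 to 4.2 mm. Now I screw it forward.

```bash
python3 - <<'E'
from h import *
y=yawnow();last=[]
for i in range(13):
    y-=5
    h=turn(y,tp()[2]-.0003,sf=8);T=r.get_torque()[2];yy=yawnow();f1=fz()
    press(4,zmin=.1555);s=seat();last.append(s)
    print("yaw %.1f %s f %.1f tz %.3f | seat %.2f fz %.1f t %.1f"%(yy,h,f1,T,s,fz(),r.get_clock()))
    if h or abs(T)>.35: break
    if len(last)>3 and s<1.2 and max(last[-3:])-min(last[-3:])<.15: break
E
```

```text
yaw -34.1 False f 1.4 tz -0.075 | seat 3.21 fz 3.5 t 30.7
yaw -39.0 False f 3.6 tz -0.098 | seat 2.85 fz 3.6 t 31.0
yaw -43.9 False f 2.8 tz -0.035 | seat 2.46 fz 3.1 t 31.4
yaw -49.0 False f 4.0 tz -0.112 | seat 2.15 fz 4.0 t 31.7
yaw -53.9 False f 2.3 tz -0.112 | seat 1.77 fz 4.3 t 32.1
yaw -59.0 False f 2.9 tz -0.084 | seat 1.40 fz 4.0 t 32.6
yaw -64.0 False f 3.0 tz -0.041 | seat 1.11 fz 3.0 t 32.8
yaw -68.9 False f 2.1 tz -0.093 | seat 0.70 fz 4.2 t 33.3
yaw -73.9 False f 3.2 tz -0.055 | seat 0.46 fz 3.2 t 33.5
yaw -78.9 False f 4.4 tz -0.045 | seat 0.41 fz 4.4 t 33.8
yaw -83.9 False f 4.4 tz -0.028 | seat 0.40 fz 4.4 t 34.0
```

The height levelled off at 0.4 mm over the last 10°, with torque under 0.05 N m, so the flange rests on the rim (0.4 mm is within my height error). I'll check by eye before and after releasing.

```bash
python3 - <<'E'
from h import *
s,t=shots(8)
z=tp()[2]; line(CX,CY,z+.0003,speed=.02); print(fz(),r.get_torque(),seat())
r.ungrasp(); r.pause(.2)
print(r.get_contact_force(),r.get_finger_gap())
line(CX,CY,.24,speed=.12)
p=[.33,.25,.30-DZ]; r.servo_line([.40,.21,.26-DZ],speed=.2)
q=r.get_joint_positions()
r.move_pose([.143,.45,.25],rv(-60))
r.pause(.3)
print(r.get_clock(),r.get_contact_force())
s2,t2=shots(9)
save("a8",s,(350,100,400,145),8);save("a9",s2,(350,100,400,145),8);save("b9",t2,(235,230,285,275),8)
cv2.imwrite("pics/fin.png",cv2.hconcat([cv2.imread("pics/a8.png"),cv2.imread("pics/a9.png")]))
E
```

```text
2.373706044346839 [ 0.08667842 -0.00512798  0.06348299] 0.42341776215257254
[-0.78796861  0.61895051 -0.90500588] 0.0911389749632432
38.975 [ 1.06034377  0.08005649 -0.39198299]
```

View pics/fin.png

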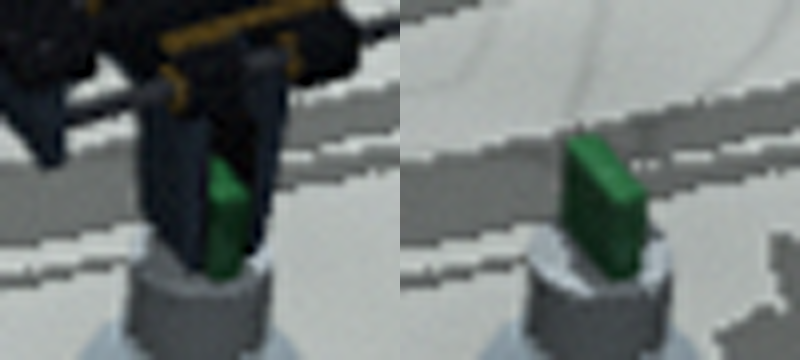

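View pics/b9.png

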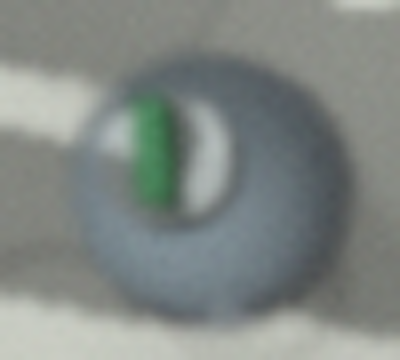

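View pics/s9.png

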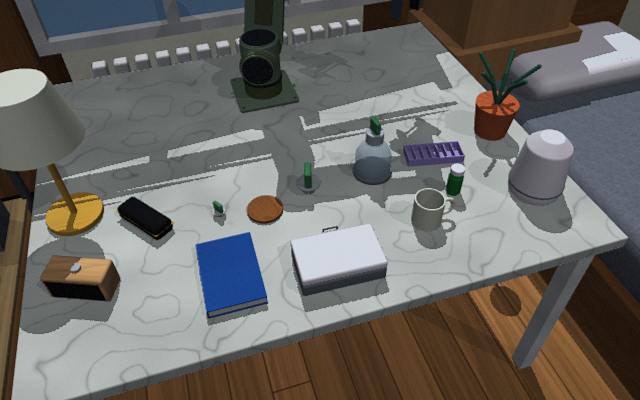

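```bash
python3 - <<'E'
from h import *
S=cv2.imread("pics/s9.png");T=cv2.imread("pics/t9.png")
def pts(im,box,vmin):
    h=cv2.cvtColor(im,cv2.COLOR_BGR2HSV);m=cv2.inRange(h,(55,90,vmin),(90,255,255));x0,y0,x1,y1=box
    ys,xs=np.nonzero(m[y0:y1,x0:x1]);return xs+x0,ys+y0
a=pts(S,(366,112,386,138),80);b=pts(T,(246,236,264,260),40)
p,q=(a[0].mean(),a[1].mean()),(b[0].mean(),b[1].mean())
print(p,q,tri(p,q),onz("scene",p,.19),onz("top",q,.19))
P=np.array([onz("top",(x,y),.19)[:2] for x,y in zip(*b)]);w,v=np.linalg.eigh(np.cov(P.T));print(np.degrees(np.arctan2(v[1,1],v[0,1])))
r.close_job()
E
```

```text
(np.float64(375.0857142857143), np.float64(120.37142857142857)) (np.float64(254.02631578947367), np.float64(248.8684210526316)) (array([0.50959652, 0.20744786, 0.1917012 ]), np.float64(0.0036894268170777097)) [0.50767828 0.21030249 0.19      ] [0.5092094  0.20592862 0.19      ]
-175.36068369800495
the job is handed in; nothing more can be done
```

The carafe is closed and the job handed in at about 39 s. The middle-sized stopper from the coaster is screwed in with its flange on the rim, and the robot is clear of everything.

**How it went**
- **First grasp:** it closed on nothing and disturbed nothing. A light touch on clear table showed the true fingertip height is about 36 mm above what the arm reports; with that corrected, the second grasp held.
- **Setting in:** the plug entered the mouth, and gentle side probes centred it in its play.
- **Turning back:** pressing about 4 N, it dropped from 8.6 to 3.0 mm above the rim after about 8° backward.
- **Screwing home:** I turned it forward about 55°. It went steadily down and then levelled off for the last 10°. Torque stayed at or below about 0.11 N m, and the force readings between steps stayed below 5 N.

**Last checks**
- **Height:** the arm's final reading was 0.4 mm above the rim, which I take as my height error. Both camera views show the flange on the collar. The fin top measured 192 mm high, against 190 mm expected when home.
- **Fin angle:** the fin sits at about 5°, against 6° expected from the gripper, so it did not slip in the fingers.
- **Disagreement:** the two cameras differ by about 4 mm on the fin's position. That is within their calibration and pixel limits.
- **Other things:** in the last picture the bystanders stand where they did at the start; I checked this by eye only.

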